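# Proof-pull a re-glued rack peg to 10 N with a spring scale

## Robot

A 7-joint arm with a two-finger parallel gripper is mounted at the origin on the work surface. World frame = base frame: x ahead of the robot, y to its left, z up, the work surface at z = 0. Lengths are in m, angles in rad, forces in N, time in s.
With the tool pointing down it reaches from about 0.375 to 0.925 m from the base axis. Payload 3.1 kg.
Tool frame: the origin (TCP) lies on the centre line of the jaws, within the pads' length; the fingertips stand 25 mm ahead of it and the grasp point (between the pads) lies 6 mm ahead of it; z points along the fingers, y is the direction in which the jaws open and shut (so a half turn about z gives the same grasp; the last joint's range is limited). The gripper opens to 85 mm and grips with 20 to 120 N. Pads are 22 mm wide; open, the fingers measure 114 mm over their backs; the gripper's body (76 mm by 85 mm) begins 54 mm behind the grasp point. The pads swing forward as they close: fully open they stand 13 mm farther back than shut.
Start: joints at [-1.249, 0.383, 0.044, 1.598, -0.018, 1.161, -0.05], TCP at [0.265, 0.594, 0.256] pointing down, gripper open.
Joint ranges: [-2.61, 2.61], [-0.41, 2.15], [-1.48, 1.57], [0, 2.5], [-1.57, 4.71], [0.05, 1.97], [-2.85, 2.85]. Speed limits (rad/s): [2.79, 2.79, 3.14, 3.14, 3.14, 3.14, 3.14].

## Interface

Orientations are given as a unit quaternion [w, x, y, z].
In Python, from bench import bot gives the robot as it stands.
- The arm moves only by the tool drive_tool, never from a script. Its argument "increments" is a list of rows, each a list of 7 numbers: the shift along the tool's x, y, z in m, then the turn, a rotation vector about the tool's x, y, z in degrees, then the opening in per cent of the stroke, from 0 (shut) to 100 (fully open). In form: [[dx, dy, dz, wx, wy, wz, gripper], ...]. A call has 1 to 5 rows; each row shifts and turns the commanded pose from where the row before left it, along the tool's axes as they then stand; what a row does not reach is not made up. A row lasts 1/12 s, in which the tool goes at most 41.7 mm and 7.16 degrees, less where a joint would pass 70% of its speed; a pose out of reach is approached as far as the arm can. A call is refused whole if a number of a shift passes 0.0417 or a number of a turn 7.16, either way. A call with a gripper value outside its range is refused whole. The fingers move at their own pace and stop on an object; "squeeze" is the grip in N (left out, the last holds). Time passes only in rows, so rows that do not move let the fingers close. It gives the time, the measured TCP pose, the force and the opening at its end, in the units of the state.
- bot.get_obs(): the state, without advancing time (a new reading comes with each control period).
- bot.snapshot(name): name is "side" or "top"; returns a dict with "frame" (420x560x3 uint8, red, green, blue), "mtx" (3x3 intrinsics, pixels), "k1" (the pictures are not rectified: a ray, as slopes to the right and down, at radius r is drawn at 1 + k1 r^2 times it, then the intrinsics apply), "extrinsics" (4x4, takes a point from camera to world coordinates). Camera axes: x right, y down, z forward; pixel columns grow to the right and rows downward; lengths in m; the calibration is good to about 2 mm. A picture is of the moment at which its call begins. There is no depth.
- bot.job_done(): hands the job in, once; it reports no verdict.
Trained networks look in the newest picture that a camera, given by its name, has taken for a name from the list of things; names that differ only in an ending like _2 or _b are one class to them, and where a whole thing is asked for, a point or a joint stands for the part that bears it (a point fixed in the world has none). Each returns a list of dicts, best first, with "confidence" (0 to 1); they miss things now and then, are a little off and sometimes report something else, mostly with a low value. They report only what shows in the picture. A call takes as long as a camera call. They do not tell look-alikes from the thing itself.
- bot.silhouettes(name, camera): "pixels" (420x560 bool, what is visible of it) and "pixel" ([column, row] in pixels, amid what is visible of it).
The state is a dict: "time": time; "q": joint angles; "qvel": joint speeds; "joint_torque": joint torques, N m; "tcp_pos": TCP position; "tool_rot": TCP orientation; "wrist_force": force on the tool from outside, world axes, zero at the start; "moment": the same for the moment, N m; "gripper_width": finger opening in m.
Only numpy, scipy, OpenCV 4.12 (cv2) and the standard library are available. Lean on these libraries where they do the work, as an engineer would, in place of code of your own. Each camera call takes 0.05 s, during which the arm holds its last target.

## Task

The long peg of the key rack has just been re-glued and needs a proof pull: take the spring scale by its ribbed rear grip, set its hook over the long peg and, with the scale level and touching neither the table nor the board, draw it straight out past the board's lower edge, square to the board, until the pointer stands at the 10 N line (the heavy one in the middle of the plate), never letting it get as far as the 15 N line. Keep it at the 10 N line for three seconds and finish while still holding it there: do not ease off, unhook or let go. Leave the other things on the table where they are.

Things in the scene. Friction and masses are not known exactly. Their poses are not given: they have to be found in the camera images.
- scale_grip (a point): Centre of the ribbed grip zone of the loose spring scale lying face up, 12 mm above its underside; x runs to the hook, z up. Scale: 0.18 kg, flat aluminium case 170 long, 34 wide (black end caps 36), 24 mm thick, white scale plate. Grip across y, within 16 mm fore or aft of this point; case front 142 mm ahead, wire ring ends 46 mm behind.
- hook_loop (a point): Centre of the round wire hook, on the scale's axis, 186 mm ahead of scale_grip at rest (plus hook). It lies flat in the plane of the face: 24 mm inside, 32 outside, wire 4 mm; open only in the quarter towards the case at +y (left). Lower it over a peg from above; under pull the peg's axis lies 6 mm ahead of this point.
- hook (a joint): How far the hook rod is drawn out of the scale: 0 at rest (spring pulls it in), at most 0.1 m. Spring 200 N/m without preload: 5 mm per newton, so the 10 N line is at 0.05, the 15 N line at 0.075.
- pointer (a point): Centre of the black pointer bar across the scale plate; it moves with the hook rod, towards the hook as that is drawn out. Lines on the plate: one for each newton (every 5 mm), long ones at 0, 5, 10, 15 and 20 N, the one at 10 N (middle of the plate's lines) the heaviest.
- ten_line (a point): The 10 N line on the scale plate, 75 mm ahead of scale_grip; 50 mm ahead of the resting pointer.
- rack: Key rack on its back, fixed: wooden board 90 x 390 mm, top 20 mm above the table, on a mat 130 x 420 mm; at each end, 155 mm from the middle, a steel weight 62 mm across, 78 mm high over the table. Origin: centre, at table height. x points to the upper edge (two steel hanger plates by it), y along the board; the lower edge is at -x: pull along -x.
- long_peg_mid (a point): On the axis of the long upright wooden peg, half-way up, 34 mm above the board's top (54 mm above the table). Peg 12 mm thick, 62 mm long, tip 82 mm above the table, with a shoulder 20 mm across and 4 mm high at its foot. It stands on the board's centre line in any of the three peg places (middle or 70 mm to either side).
- short_peg_a: One of two short pegs, like the long one but 36 mm long (tip 56 mm above the table). Origin at its foot on the board.
- short_peg_b: The other short peg, alike.
- glue: Bystander: white glue bottle with a pointed cap, 56 mm across, 139 mm tall. Origin under its centre.
- cup: Bystander: clear plastic cup, 76 mm across the rim, 95 mm tall. Origin under its centre.
- tape: Bystander: roll of clear tape lying flat, 90 mm across, 19 mm high. Origin under its centre.
Not all that is in view belongs to the job. There is more than one size of the part that bears scale_grip; the job needs the larger.

How it is judged:
On the way, in this order (a step that is already met when the one before it is completed fails the run):
1. the gripped scale's hook is round the long peg (horizontal distance between hook_loop and long_peg_mid below 0.012 m and height (world z) of hook_loop between 0.026 and 0.08 m and contact force between the fingers and scale above 5 N), for 0.1 s.
2. the pointer is kept at the 10 N line by pulling on the long peg, scale level, square to the board and clear of table and board (all of step 1 and value of joint hook between 0.044 and 0.056 m and contact force between hook and long_peg above 6 N and angle between the x axis of scale_grip and the x axis of rack, either way round below 0.25 rad and x of scale_grip in the frame of rack below -0.1 m and height (world z) of scale_grip above 0.03 m and contact force between scale and rack below 0.3 N and contact force between scale and short_peg_a below 0.3 N and contact force between scale and short_peg_b below 0.3 N and contact force between scale and glue below 0.3 N and contact force between scale and cup below 0.3 N and contact force between scale and tape below 0.3 N), for 2 s.
At the end, for the whole second after the job is handed in: Still gripped and still, hook round the long peg (over 6 N), pointer within 6 mm (1.2 N) of the 10 N line, scale axis within 0.25 rad of square to the board, pulling past its lower edge, grip centre over 30 mm above the table, touching neither board, weights, short pegs nor bystanders (under 0.3 N) (all of step 2 and linear speed of scale below 0.02 m/s); the arm keeps its last pose, push and grip.
It fails at once if the scale is pulled as far as the 15 N line (value of joint hook above 0.075 m).
It fails at once if the glue bottle is moved or tipped (distance of glue from where it was at the start of the episode above 0.02 m or angle between glue's own z axis and vertical above 0.3 rad).
It fails at once if the plastic cup is moved or tipped (distance of cup from where it was at the start of the episode above 0.02 m or angle between cup's own z axis and vertical above 0.3 rad).
It fails at once if the roll of tape is moved or tipped (distance of tape from where it was at the start of the episode above 0.02 m or angle between tape's own z axis and vertical above 0.3 rad).
It also fails if it takes over 48 s, if anything falls off the work surface, if the arm or the gripper's body presses on something with over 40 N, if the wrist force passes 120 N, or if a joint passes its speed limit or range.

## Working session

There is one attempt and no reset: what is moved stays moved. The work goes in short steps, Python scripts to look and compute and a tool call to move; the robot and the scene stay as the last step left them, time stands still between calls to the robot, and variables do not carry over. Pictures are saved under pics/ and viewed, and the job is handed in when it is done.

Besides the shell and the picture viewer there is one more tool, called after "Request:" by a JSON object that holds its "name" and its "arguments". drive_tool: Moves the arm, as the interface text tells. Its arguments: {"type":"object","properties":{"increments":{"type":"array","items":{"type":"array","items":{"type":"number"}}},"squeeze":{"type":"number"}},"required":["increments"]}

```bash
ls; mkdir -p pics
cat > h.py <<'E'
import numpy as np,cv2
from bench import bot
def snap(c,n):
    s=bot.snapshot(c); cv2.imwrite(f'pics/{n}.png',s['frame'][:,:,::-1]); 
    np.savez(f'pics/{n}.npz',frame=s['frame'],mtx=s['mtx'],k1=s['k1'],ext=s['extrinsics']); return s
def load(n):
    d=np.load(f'pics/{n}.npz'); return dict(frame=d['frame'],mtx=d['mtx'],k1=float(d['k1']),extrinsics=d['ext'])
def dist(s): return np.array([s['k1'],0,0,0,0],float)
def ray(s,px):
    u=cv2.undistortPoints(np.array([[px]],float),np.array(s['mtx']),dist(s))[0,0]
    E=np.array(s['extrinsics']); d=E[:3,:3]@np.array([u[0],u[1],1]); return E[:3,3],d
def atz(s,px,z):
    o,d=ray(s,px); return o+d*(z-o[2])/d[2]
def proj(s,p):
    E=np.linalg.inv(np.array(s['extrinsics'])); c=E[:3,:3]@np.array(p,float)+E[:3,3]
    return cv2.projectPoints(c.reshape(1,1,3),np.zeros(3),np.zeros(3),np.array(s['mtx']),dist(s))[0][0,0]
E
python3 - <<'E'
from h import *
np.set_printoptions(precision=3,suppress=True)
o=bot.get_obs(); print(o)
for c in ['top','side']:
    s=snap(c,c+'0'); print(s['extrinsics'],s['mtx'],s['k1'])
    for n in ['scale_grip','hook_loop','pointer','ten_line','rack','long_peg_mid','short_peg_a','glue','cup','tape']:
        for r in bot.silhouettes(n,c)[:5]: 
            print(c,n,round(r['confidence'],2),np.round(r['pixel']),r['pixels'].sum())
E
```

```text
pics
{'time': 0.0, 'q': array([-1.249,  0.384,  0.044,  1.6  , -0.018,  1.161, -0.05 ]), 'qvel': array([-0.001,  0.001, -0.   , -0.002, -0.   ,  0.   , -0.   ]), 'joint_torque': array([  0.   , -43.346,   1.025, -24.951,   0.011,   0.011,   0.   ]), 'tcp_pos': array([0.265, 0.593, 0.255]), 'tool_rot': array([-0.   ,  0.208,  0.978, -0.001]), 'wrist_force': array([-0.014, -0.782, -0.239]), 'moment': array([0.011, 0.044, 0.023]), 'gripper_width': 0.08553319065172474}
[[-0.016 -0.984  0.176  0.304]
 [-1.     0.015 -0.004 -0.135]
 [ 0.001 -0.176 -0.984  1.248]
 [ 0.     0.     0.     1.   ]] [[461.85    0.    284.127]
 [  0.    461.85  213.527]
 [  0.      0.      1.   ]] -0.047619959932809326
top scale_grip 0.88 [305. 229.] 965
top scale_grip 0.57 [312. 296.] 389
top scale_grip 0.5 [161. 171.] 52
top pointer 0.47 [267. 239.] 6
top ten_line 0.83 [307. 230.] 905
top ten_line 0.8 [315. 298.] 500
top rack 0.69 [267. 140.] 382
top rack 0.59 [159. 200.] 6839
top long_peg_mid 0.57 [150. 221.] 46
top short_peg_a 0.61 [305. 226.] 816
top short_peg_a 0.44 [156. 196.] 44
top short_peg_a 0.38 [161. 172.] 35
top glue 0.75 [441. 247.] 546
top cup 0.6 [346. 142.] 749
top cup 0.24 [160. 170.] 45
top tape 0.72 [260. 120.] 393
[[-0.999 -0.038  0.024  0.49 ]
 [-0.045  0.762 -0.646  0.449]
 [ 0.006 -0.647 -0.763  0.772]
 [ 0.     0.     0.     1.   ]] [[418.359   0.    275.107]
 [  0.    418.359 208.618]
 [  0.      0.      1.   ]] 0.017753216388181555
side scale_grip 0.96 [288. 212.] 1049
side scale_grip 0.57 [297. 240.] 25
side ten_line 0.76 [287. 214.] 1113
side ten_line 0.61 [361. 212.] 500
side rack 0.57 [214. 381.] 15602
side long_peg_mid 0.61 [267. 386.] 155
side short_peg_a 0.57 [226. 379.] 133
side glue 0.72 [308. 102.] 723
side cup 0.89 [199. 159.] 1180
side tape 0.94 [156. 229.] 727
```

View pics/top0.png

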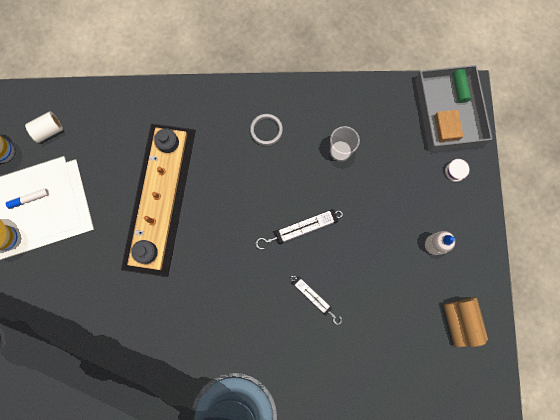

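View pics/side0.png

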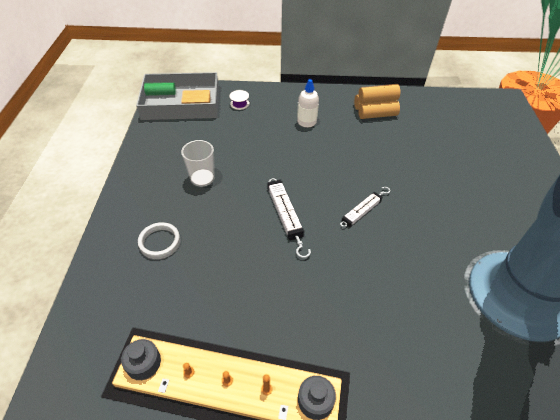

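Run:
```python
from h import *
f=cv2.imread('pics/top0.png'); cv2.imwrite('pics/c1.png',cv2.resize(f[200:320,230:390],None,fx=5,fy=5,interpolation=cv2.INTER_CUBIC))
cv2.imwrite('pics/c2.png',cv2.resize(f[100:300,100:240],None,fx=3,fy=3,interpolation=cv2.INTER_CUBIC))
```

```text
(no output)
```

View pics/c1.png

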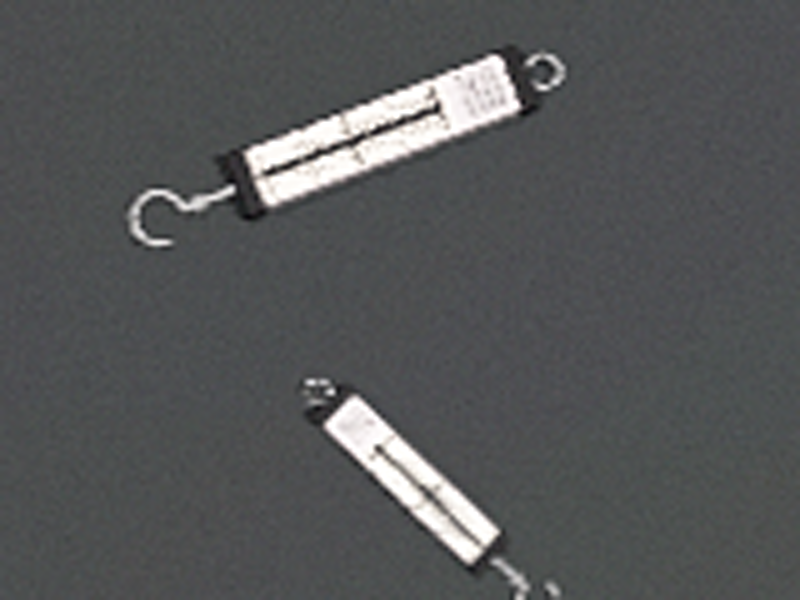

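View pics/c2.png

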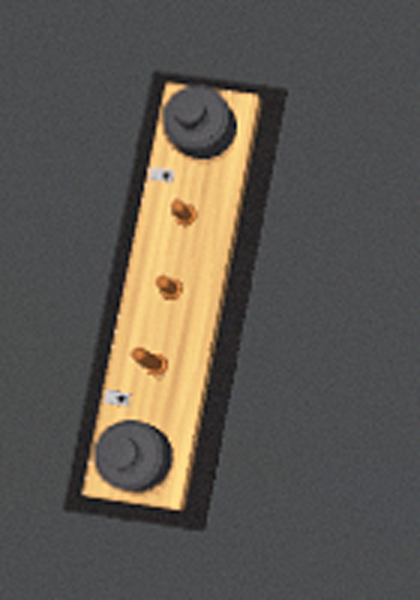

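Run:
```python
from h import *
np.set_printoptions(precision=4,suppress=True)
f=lambda X,Y,ox,oy,k:((X+.5)/k-.5+ox,(Y+.5)/k-.5+oy)
s=load('top0'); S=load('side0')
T=lambda X,Y:f(X,Y,230,200,5)
hk=atz(s,T(157,218),.012); rg=atz(s,T(547,71),.012)
print('hook',hk,'ring',rg,np.linalg.norm(hk-rg), (rg-hk))
c=[atz(s,T(*p),.024) for p in [(216,155),(252,219),(541,107),(500,45)]]
print('case corners',*c); print(np.linalg.norm(c[0]-c[1]),np.linalg.norm(c[1]-c[2]),'centre',np.mean(c,0))
ax=hk-rg; ax[2]=0; ax/=np.linalg.norm(ax); a2=(c[0]+c[1]-c[2]-c[3]);a2/=np.linalg.norm(a2)
print(ax,a2,np.degrees(np.arctan2(ax[1],ax[0])),np.degrees(np.arctan2(a2[1],a2[0])))
g=np.mean(c,0)-a2*.057; print('grip from case',g,'from hook',hk-a2*.186)
# side check
print('side hook',atz(S,(303.5,252.5),.012),'ring',atz(S,(273,183),.012))
# rack from top0 crop c2
R=lambda X,Y:f(X,Y,100,100,3)
b=[atz(s,R(*p),.02) for p in [(166,83),(261,97),(184,510),(81,496)]]
print('board',*b); 
x1=(b[0]-b[1]+b[3]-b[2]);x1/=np.linalg.norm(x1);y1=b[0]+b[1]-b[2]-b[3];y1/=np.linalg.norm(y1)
print('cen',np.mean(b,0),np.linalg.norm(b[0]-b[1]),np.linalg.norm(b[1]-b[2]),x1,y1, np.degrees(np.arctan2(x1[1],x1[0])),np.degrees(np.arctan2(-y1[0],y1[1])) )
print('tips top: ',[atz(s,R(*p),z) for p,z in [((177,205),.056),((162,283),.056),((139,354),.082)]])
print('side long tip',atz(S,(266.5,376.5),.082), atz(S,(226,373),.056),atz(S,(187,364),.056))
for n,c_ in [('side0',S)]:
    im=cv2.imread('pics/side0.png'); cv2.imwrite('pics/c3.png',cv2.resize(im[320:420,100:360],None,fx=3,fy=3,interpolation=cv2.INTER_CUBIC)); cv2.imwrite('pics/c4.png',cv2.resize(im[165:270,250:350],None,fx=5,fy=5,interpolation=cv2.INTER_CUBIC))
```

```text
hook [ 0.4455 -0.0763  0.012 ] ring [ 0.5226 -0.2891  0.012 ] 0.22628561575714914 [ 0.077  -0.2128  0.    ]
case corners [ 0.4775 -0.1087  0.024 ] [ 0.4428 -0.1274  0.024 ] [ 0.5008 -0.2836  0.024 ] [ 0.5351 -0.2627  0.024 ]
0.03945426108655097 0.1665907203213247 centre [ 0.4891 -0.1956  0.024 ]
[-0.3404  0.9403  0.    ] [-0.3491  0.9371  0.    ] 109.90253973036015 110.43156638839451
grip from case [ 0.509 -0.249  0.024] from hook [ 0.5105 -0.2506  0.012 ]
side hook [ 0.4466 -0.0723  0.012 ] ring [ 0.5234 -0.2789  0.012 ]
board [0.7759 0.2193 0.02  ] [0.7603 0.1295 0.02  ] [0.3779 0.1894 0.02  ] [0.3914 0.2819 0.02  ]
cen [0.5764 0.205  0.02  ] 0.09110586204200956 0.387081947952471 [0.1575 0.9875 0.    ] [ 0.9875 -0.1579  0.    ] 80.9396045294375 -99.08363000786407
tips top:  [array([0.6469, 0.1947, 0.056 ]), array([0.5757, 0.2056, 0.056 ]), array([0.5078, 0.2159, 0.082 ])]
side long tip [0.5101 0.219  0.082 ] [0.579  0.2078 0.056 ] [0.647  0.1958 0.056 ]
```

View pics/c3.png

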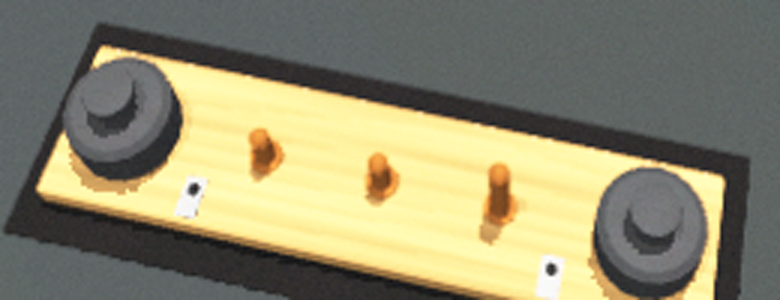

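View pics/c4.png

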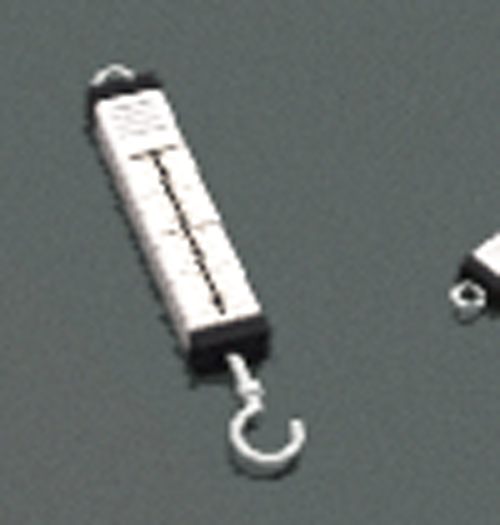

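Candidates for the scale, in the top picture: the large one at (305,229) and the small one at (315,298). The large one measures 167 mm of case and 39 mm of width, which fits 170 x 36, so I choose it. The long peg is at (149,219) top, (266,380) side; its tip is at about (0.508, 0.217). Turning the tool to yaw 110° first.

Request:
{"name": "drive_tool", "arguments": {"increments": [[0, 0, 0, 0, 0, 7, 100], [0, 0, 0, 0, 0, 7, 100], [0, 0, 0, 0, 0, 7, 100], [0, 0, 0, 0, 0, 7, 100], [0, 0, 0, 0, 0, 7, 100]], "squeeze": 80}}

```text
time: 1.52
tcp_pos: [0.2649, 0.5936, 0.2563]
tool_rot: [-0.0, 0.495, 0.869, 0.0]
wrist_force: [0.2, -0.3, -0.6]
gripper_width: 0.0854
```

Request:
{"name": "drive_tool", "arguments": {"increments": [[0, 0, 0, 0, 0, 7, 100], [0, 0, 0, 0, 0, 3.8, 100], [-0.0398, -0.0028, 0, 0, 0, 0, 100], [-0.0398, -0.0028, 0, 0, 0, 0, 100], [-0.0398, -0.0028, 0, 0, 0, 0, 100]]}}

```text
time: 1.93
tcp_pos: [0.2979, 0.4778, 0.256]
tool_rot: [0.0, 0.572, 0.821, -0.0]
wrist_force: [0.6, -0.7, 0.2]
gripper_width: 0.0854
```

Request:
{"name": "drive_tool", "arguments": {"increments": [[-0.0398, -0.0028, 0, 0, 0, 0, 100], [-0.0398, -0.0028, 0, 0, 0, 0, 100], [-0.0398, -0.0028, 0, 0, 0, 0, 100], [-0.0398, -0.0028, 0, 0, 0, 0, 100], [-0.0398, -0.0028, 0, 0, 0, 0, 100]]}}

```text
time: 2.35
tcp_pos: [0.3539, 0.2851, 0.2565]
tool_rot: [-0.0, 0.572, 0.82, 0.0]
wrist_force: [0.8, -0.8, 0.3]
gripper_width: 0.0852
```

Request:
{"name": "drive_tool", "arguments": {"increments": [[-0.0398, -0.0028, 0, 0, 0, 0, 100], [-0.0398, -0.0028, 0, 0, 0, 0, 100], [-0.0398, -0.0028, 0, 0, 0, 0, 100], [-0.0398, -0.0028, 0, 0, 0, 0, 100], [-0.0398, -0.0028, 0, 0, 0, 0, 100]]}}

```text
time: 2.77
tcp_pos: [0.4092, 0.0934, 0.2567]
tool_rot: [-0.0, 0.572, 0.82, 0.001]
wrist_force: [1.8, 1.2, -0.6]
gripper_width: 0.0856
```

Request:
{"name": "drive_tool", "arguments": {"increments": [[-0.0398, -0.0028, 0, 0, 0, 0, 100], [-0.0398, -0.0028, 0, 0, 0, 0, 100], [-0.0398, -0.0028, 0, 0, 0, 0, 100], [-0.0398, -0.0028, 0, 0, 0, 0, 100], [-0.0398, -0.0028, 0, 0, 0, 0, 100]]}}

```text
time: 3.18
tcp_pos: [0.4646, -0.0983, 0.2569]
tool_rot: [0.0, 0.572, 0.82, 0.001]
wrist_force: [0.4, -0.3, -0.4]
gripper_width: 0.0853
```

Request:
{"name": "drive_tool", "arguments": {"increments": [[-0.0398, -0.0028, 0, 0, 0, 0, 100], [-0.0398, -0.0028, 0, 0, 0, 0, 100], [-0.0398, -0.0028, 0, 0, 0, 0, 100], [-0.0398, -0.0028, 0, 0, 0, 0, 100], [0, 0, 0, 0, 0, 0, 100]]}}

```text
time: 3.6
tcp_pos: [0.5079, -0.26, 0.2569]
tool_rot: [0.003, 0.577, 0.816, -0.004]
wrist_force: [-0.8, -0.7, 0.0]
gripper_width: 0.0857
```

Request:
{"name": "drive_tool", "arguments": {"increments": [[0, 0, 0.04, 0, 0, 0, 100], [0, 0, 0.04, 0, 0, 0, 100], [0, 0, 0, 0, 0, 0, 100], [0, 0, 0, 0, 0, 0, 100]]}}

```text
time: 3.93
tcp_pos: [0.5069, -0.2485, 0.1745]
tool_rot: [-0.003, 0.572, 0.82, -0.001]
wrist_force: [-0.5, -1.0, 0.5]
gripper_width: 0.0853
```

Request:
{"name": "drive_tool", "arguments": {"increments": [[0, 0.003, 0.04, 0, 0, 0, 100], [0, 0, 0.04, 0, 0, 0, 100], [0, 0, 0, 0, 0, 0, 100], [0, 0, 0, 0, 0, 0, 100]]}}

```text
time: 4.27
tcp_pos: [0.5116, -0.2482, 0.0971]
tool_rot: [-0.001, 0.572, 0.82, -0.0]
wrist_force: [0.4, -0.5, 0.3]
gripper_width: 0.0855
```

Run:
```python
from h import *
for c in ['side','top']:
    s=snap(c,c+'1')
a=cv2.imread('pics/side1.png')[150:280,220:360]; b=cv2.imread('pics/top1.png')[170:300,240:380]
cv2.imwrite('pics/c5.png',np.hstack([cv2.resize(x,(390,362),interpolation=cv2.INTER_CUBIC) for x in (a,b)]))
```

```text
(no output)
```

View pics/c5.png

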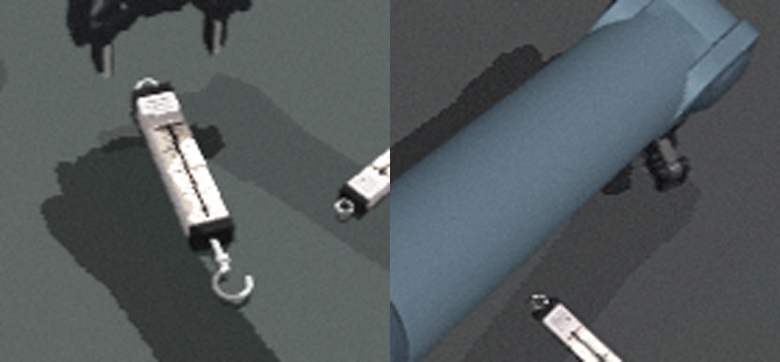

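The side view shows the open fingers straddling the scale's rear end. The two fingers lie at crop (105,60) and (217,40), with the grip between them. Going down.

Request:
{"name": "drive_tool", "arguments": {"increments": [[0, 0, 0.03, 0, 0, 0, 100], [0, 0, 0.025, 0, 0, 0, 100], [0, 0, 0.01, 0, 0, 0, 100], [0, 0, 0, 0, 0, 0, 100], [0, 0, 0, 0, 0, 0, 100]]}}

```text
time: 4.78
tcp_pos: [0.5128, -0.2494, 0.0332]
tool_rot: [0.001, 0.573, 0.82, 0.0]
wrist_force: [-0.1, -0.5, 0.0]
gripper_width: 0.0853
```

Run:
```python
from h import *
s=snap('side','side2')
a=cv2.imread('pics/side2.png')[150:280,220:360]
cv2.imwrite('pics/c6.png',cv2.resize(a,None,fx=4,fy=4,interpolation=cv2.INTER_CUBIC))
```

```text
(no output)
```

View pics/c6.png

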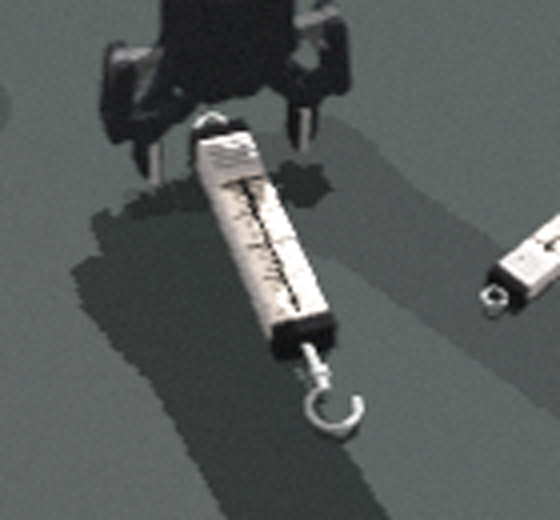

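Request:
{"name": "drive_tool", "arguments": {"increments": [[0, 0, 0.004, 0, 0, 0, 100], [0, 0, 0, 0, 0, 0, 60], [0, 0, 0, 0, 0, 0, 40], [0, 0, 0, 0, 0, 0, 0], [0, 0, 0, 0, 0, 0, 0]]}}

```text
time: 5.25
tcp_pos: [0.5117, -0.2487, 0.0276]
tool_rot: [0.0, 0.573, 0.82, 0.0]
wrist_force: [0.2, -0.7, -0.1]
gripper_width: 0.0387
```

Request:
{"name": "drive_tool", "arguments": {"increments": [[0, 0, 0, 0, 0, 0, 0], [0, 0, 0, 0, 0, 0, 0], [0, 0, 0, 0, 0, 0, 0], [0, 0, 0, 0, 0, 0, 0], [0, 0, 0, 0, 0, 0, 0]]}}

```text
time: 5.67
tcp_pos: [0.512, -0.2492, 0.0279]
tool_rot: [0.001, 0.573, 0.82, 0.0]
wrist_force: [-0.3, 0.0, 5.6]
gripper_width: 0.0325
```

Request:
{"name": "drive_tool", "arguments": {"increments": [[0, 0, -0.02, 0, 0, 0, 0], [0, 0, -0.03, 0, 0, 0, 0], [0, 0, -0.03, 0, 0, 0, 0], [0, 0, -0.025, 0, 0, 0, 0], [0, 0, 0, 0, 0, 0, 0]]}}

```text
time: 6.08
tcp_pos: [0.5143, -0.2504, 0.1365]
tool_rot: [0.004, 0.573, 0.82, 0.001]
wrist_force: [1.5, -1.3, -1.4]
gripper_width: 0.0326
```

Run:
```python
from h import *
s=snap('side','side3');snap('top','top3'); print(bot.get_obs()['tcp_pos'],bot.get_obs()['gripper_width'])
a=cv2.imread('pics/side3.png')[130:260,220:360]; b=cv2.imread('pics/top3.png')[170:300,220:360]
cv2.imwrite('pics/c7.png',np.hstack([cv2.resize(x,(390,362),interpolation=cv2.INTER_CUBIC) for x in (a,b)]))
```

```text
[ 0.51170303 -0.24829323  0.13229572] 0.03219318467370557
```

View pics/c7.png

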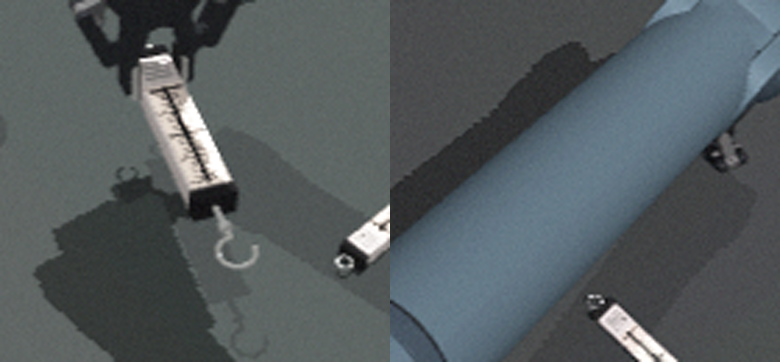

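Run:
```python
from h import *
np.set_printoptions(precision=4,suppress=True)
s=load('side3')
a=s['frame'][150:260,260:340,::-1]
cv2.imwrite('pics/c8.png',cv2.resize(a,None,fx=7,fy=7,interpolation=cv2.INTER_CUBIC)[:600])
h=(305.4,220.4)
for z in(.10,.108,.116,.124): print(z,atz(s,h,z))
for z in(.10,.108,.116,.124): print(z,proj(s,[.446,-.0725,z]))
```

```text
0.1 [ 0.4478 -0.0918  0.1   ]
0.108 [ 0.4484 -0.0853  0.108 ]
0.116 [ 0.4489 -0.0789  0.116 ]
0.124 [ 0.4494 -0.0725  0.124 ]
0.1 [306.3309 227.8497]
0.108 [306.5826 225.4196]
0.116 [306.8379 222.9541]
0.124 [307.0971 220.4523]
```

View pics/c8.png

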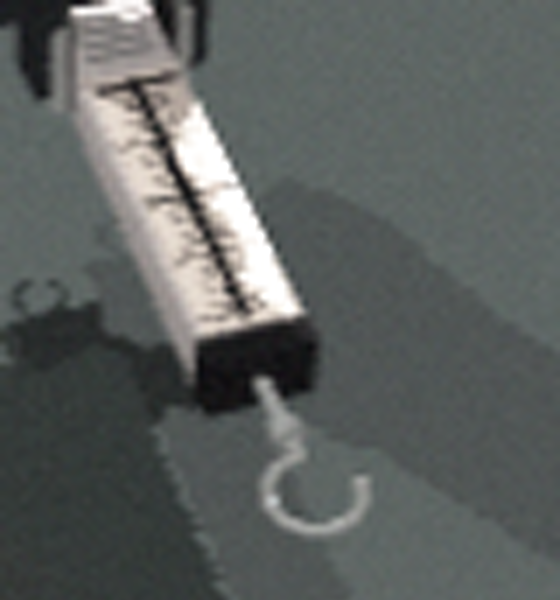

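Request:
{"name": "drive_tool", "arguments": {"increments": [[0, 0, 0, 0, 0, 7.1, 0], [0, 0, 0, 0, 0, 7.1, 0], [0, 0, 0, 0, 0, 7.1, 0], [0, 0, 0, 0, 0, 7.1, 0], [0, 0, 0, 0, 0, 0.7, 0]]}}

```text
time: 6.6
tcp_pos: [0.5097, -0.2473, 0.1295]
tool_rot: [-0.002, 0.761, 0.649, -0.002]
wrist_force: [-0.9, -0.5, -2.4]
gripper_width: 0.0329
```

Request:
{"name": "drive_tool", "arguments": {"increments": [[0.025, -0.007, 0, 0, 0, 0, 0], [0.03, -0.008, 0, 0, 0, 0, 0], [0.03, -0.008, 0, 0, 0, 0, 0], [0.03, -0.008, 0, 0, 0, 0, 0], [0.03, -0.008, 0, 0, 0, 0, 0]]}}

```text
time: 7.02
tcp_pos: [0.4937, -0.0978, 0.1307]
tool_rot: [-0.001, 0.759, 0.651, -0.001]
wrist_force: [-0.4, 0.1, -1.9]
gripper_width: 0.0327
```

Request:
{"name": "drive_tool", "arguments": {"increments": [[0.03, -0.008, 0, 0, 0, 0, 0], [0.03, -0.008, 0, 0, 0, 0, 0], [0.03, -0.009, 0, 0, 0, 0, 0], [0.025, -0.008, 0, 0, 0, 0, 0], [0.015, -0.004, 0, 0, 0, 0, 0]]}}

```text
time: 7.43
tcp_pos: [0.4768, 0.0387, 0.1305]
tool_rot: [-0.002, 0.758, 0.653, -0.002]
wrist_force: [-0.9, 1.7, -2.1]
gripper_width: 0.0325
```

Request:
{"name": "drive_tool", "arguments": {"increments": [[0, 0, 0, 0, 0, 0, 0], [0, 0, 0, 0, 0, 0, 0], [0, 0, 0, 0, 0, 0, 0]]}}

```text
time: 7.68
tcp_pos: [0.4785, 0.0337, 0.1316]
tool_rot: [0.0, 0.76, 0.65, -0.001]
wrist_force: [0.5, -0.0, -2.0]
gripper_width: 0.0321
```

Run:
```python
from h import *
s=snap('side','side4');snap('top','top4'); o=bot.get_obs(); print(o['tcp_pos'],o['tool_rot'],o['gripper_width'])
a=cv2.imread('pics/side4.png')[250:420,160:360]; b=cv2.imread('pics/top4.png')[140:310,100:300]
cv2.imwrite('pics/c9.png',np.hstack([cv2.resize(x,(400,340),interpolation=cv2.INTER_CUBIC) for x in (a,b)]))
```

```text
[0.47890655 0.03297979 0.13200765] [ 2.20918891e-04  7.60818888e-01  6.48964004e-01 -5.40797666e-04] 0.03258814581434397
```

View pics/c9.png

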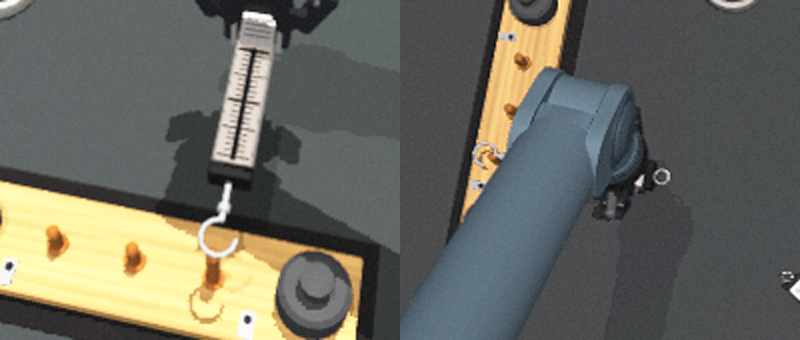

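Run:
```python
from h import *
a=cv2.imread('pics/side4.png')[340:410,240:300]; b=cv2.imread('pics/top4.png')[195:255,125:175]
A=cv2.resize(a,None,fx=8,fy=8,interpolation=cv2.INTER_CUBIC);B=cv2.resize(b,None,fx=6,fy=6,interpolation=cv2.INTER_CUBIC)
B=cv2.copyMakeBorder(B,0,A.shape[0]-B.shape[0],0,0,cv2.BORDER_CONSTANT)
cv2.imwrite('pics/c10.png',np.hstack([A,B]))
```

```text
(no output)
```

View pics/c10.png

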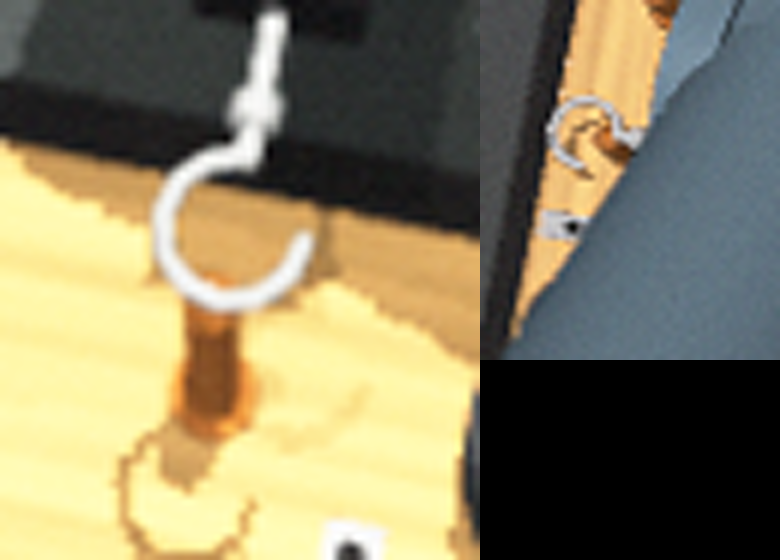

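Run:
```python
from h import *
np.set_printoptions(precision=4,suppress=True)
s=load('side4');t=load('top4')
hs=(240+(237+.5)/8-.5,340+(229.5)/8-.5); ht=(125+(107.5)/6-.5,195+136.5/6-.5)
for z in (.11,.116,.122): print(z,atz(s,hs,z),atz(t,ht,z))
ps=(266.3-.3,376.5);pt=(146.2,217.8)
print('peg',atz(s,ps,.082),atz(t,pt,.082))
# triangulate hook
o1,d1=ray(s,hs);o2,d2=ray(t,ht);d1/=np.linalg.norm(d1);d2/=np.linalg.norm(d2)
k=np.linalg.lstsq(np.stack([d1,-d2],1),o2-o1,rcond=None)[0];print('hook3d',o1+k[0]*d1,o2+k[1]*d2)
for c in(.058,):
  for n,i in(('side0','side'),('top0','top')):
    q=load(n); print(i,[proj(q,[.509,.2175,z]) for z in(.02,.082)])
```

```text
0.11 [0.5058 0.2155 0.11  ] [0.5041 0.2166 0.11  ]
0.116 [0.5057 0.2176 0.116 ] [0.503  0.2147 0.116 ]
0.122 [0.5055 0.2197 0.122 ] [0.502  0.2129 0.122 ]
peg [0.5109 0.219  0.082 ] [0.5074 0.2153 0.082 ]
hook3d [0.5058 0.2159 0.1111] [0.5039 0.2163 0.1109]
side [array([267.4894, 387.9869]), array([267.209 , 375.5802])]
top [array([152.1186, 221.072 ]), array([145.391 , 217.2094])]
```

Request:
{"name": "drive_tool", "arguments": {"increments": [[0.001, 0.005, 0, 0, 0, 0, 0], [0, 0, 0, 0, 0, 0, 0], [0, 0, 0.01, 0, 0, 0, 0], [0, 0, 0.01, 0, 0, 0, 0], [0, 0, 0, 0, 0, 0, 0]]}}

```text
time: 8.2
tcp_pos: [0.4823, 0.0348, 0.11]
tool_rot: [-0.001, 0.76, 0.65, -0.002]
wrist_force: [-0.5, 0.3, -2.1]
gripper_width: 0.0319
```

```bash
cat > v.py <<'E'
from h import *
import sys
n=sys.argv[1]
snap('side','side'+n);snap('top','top'+n); o=bot.get_obs(); print(o['time'],o['tcp_pos'],o['tool_rot'],o['wrist_force'],o['gripper_width'])
a=cv2.imread(f'pics/side{n}.png')[310:410,230:310]; b=cv2.imread(f'pics/top{n}.png')[195:255,125:175]
A=cv2.resize(a,None,fx=5.5,fy=5.5,interpolation=cv2.INTER_CUBIC);B=cv2.resize(b,None,fx=6,fy=6,interpolation=cv2.INTER_CUBIC)
B=cv2.copyMakeBorder(B,0,A.shape[0]-B.shape[0],0,0,cv2.BORDER_CONSTANT)
cv2.imwrite(f'pics/v{n}.png',np.hstack([A,B]))
E
python3 v.py 5
```

```text
8.3 [0.48328757 0.03469283 0.11122496] [-4.19255244e-04  7.60243348e-01  6.49637092e-01 -1.23480932e-03] [ 0.48847195  0.51177517 -2.26169513] 0.032239594884687625
```

View pics/v5.png

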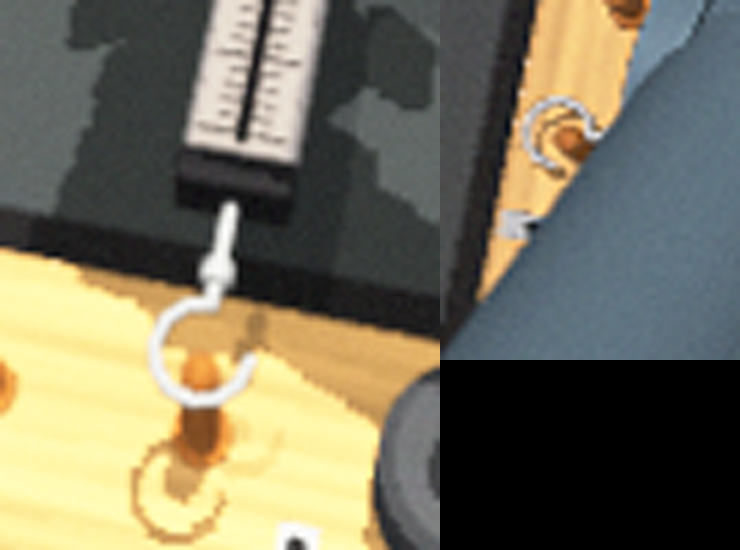

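Request:
{"name": "drive_tool", "arguments": {"increments": [[-0.001, 0, 0.008, 0, 0, 0, 0], [0, 0, 0.008, 0, 0, 0, 0], [0, 0, 0.005, 0, 0, 0, 0], [0, 0, 0, 0, 0, 0, 0], [0, 0, 0, 0, 0, 0, 0]]}}

```text
time: 8.72
tcp_pos: [0.4837, 0.0339, 0.0907]
tool_rot: [-0.0, 0.76, 0.65, -0.001]
wrist_force: [-0.5, 0.0, -1.2]
gripper_width: 0.0324
```

```bash
python3 v.py 6
```

```text
8.8167 [0.48435986 0.03402097 0.09136223] [1.11065090e-04 7.60156061e-01 6.49740517e-01 1.02790929e-04] [ 0.31206494 -0.01566245 -2.42195413] 0.0325497055737909
```

View pics/v6.png

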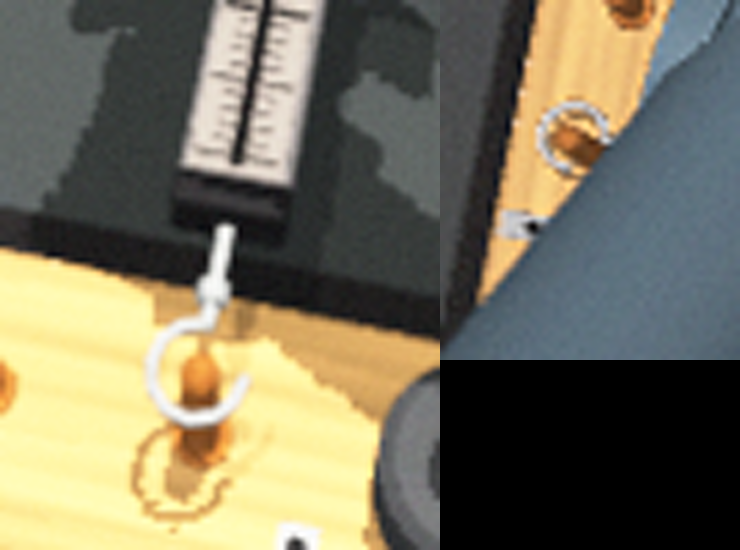

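The side view now shows the peg tip inside the loop (crop 202,375, with the loop centred at 198,372). The top view agrees. Lowering to mid-peg.

Request:
{"name": "drive_tool", "arguments": {"increments": [[0, 0, 0.008, 0, 0, 0, 0], [0, 0, 0.008, 0, 0, 0, 0], [0, 0, 0.003, 0, 0, 0, 0], [0, 0, 0, 0, 0, 0, 0], [0, 0, 0, 0, 0, 0, 0]]}}

```text
time: 9.23
tcp_pos: [0.4838, 0.0339, 0.0718]
tool_rot: [-0.0, 0.76, 0.65, -0.001]
wrist_force: [0.1, 0.3, -1.7]
gripper_width: 0.0328
```

```bash
python3 v.py 7
```

```text
9.3333 [0.4843202  0.03396267 0.07231862] [1.07090385e-04 7.60166925e-01 6.49727815e-01 3.14612274e-05] [ 0.00849627 -0.80667701 -1.71885677] 0.03244034566868161
```

View pics/v7.png

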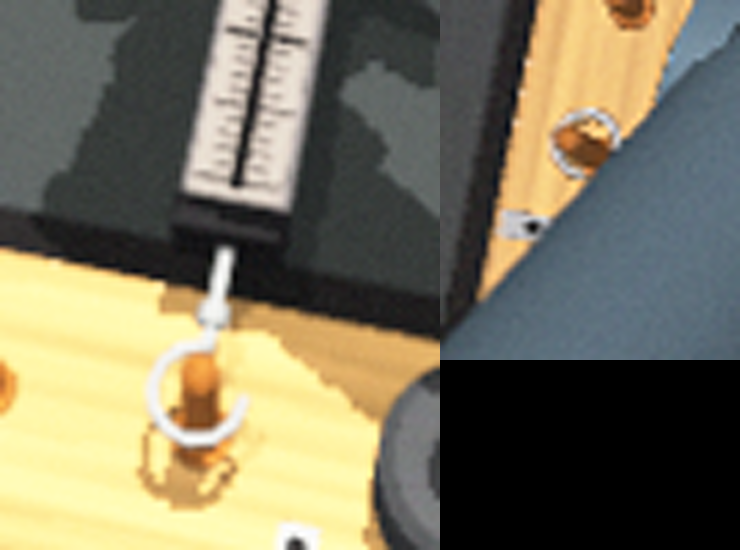

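Request:
{"name": "drive_tool", "arguments": {"increments": [[-0.004, 0, 0, 0, 0, 0, 0], [-0.005, 0, 0, 0, 0, 0, 0], [-0.005, 0, 0, 0, 0, 0, 0], [-0.004, 0, 0, 0, 0, 0, 0], [0, 0, 0, 0, 0, 0, 0]]}}

```text
time: 9.75
tcp_pos: [0.4813, 0.0158, 0.0725]
tool_rot: [-0.0, 0.761, 0.649, 0.0]
wrist_force: [0.2, 2.4, -1.7]
gripper_width: 0.0323
```

Request:
{"name": "drive_tool", "arguments": {"increments": [[-0.004, 0, 0, 0, 0, 0, 0], [-0.005, 0, 0, 0, 0, 0, 0], [-0.005, 0, 0, 0, 0, 0, 0], [-0.004, 0, 0, 0, 0, 0, 0], [0, 0, 0, 0, 0, 0, 0]]}}

```text
time: 10.17
tcp_pos: [0.4787, -0.0012, 0.0724]
tool_rot: [-0.001, 0.76, 0.649, 0.001]
wrist_force: [1.5, 6.0, -2.0]
gripper_width: 0.0325
```

```bash
cat > w.py <<'E'
from h import *
import sys
n=sys.argv[1]
s=snap('side','side'+n); F=[]
o=bot.get_obs(); print(o['time'],o['tcp_pos'],o['tool_rot'],o['wrist_force'],o['gripper_width'])
a=cv2.imread(f'pics/side{n}.png')[250:400,230:320]
cv2.imwrite(f'pics/w{n}.png',cv2.resize(a[:,:],None,fx=4,fy=4,interpolation=cv2.INTER_CUBIC))
E
python3 w.py 8
```

```text
10.2167 [ 0.47883105 -0.0007269   0.07239484] [-6.70577148e-04  7.60312460e-01  6.49556695e-01  7.82981653e-04] [ 2.1208135   6.24882158 -2.06455774] 0.03228647926627102
```

View pics/w8.png

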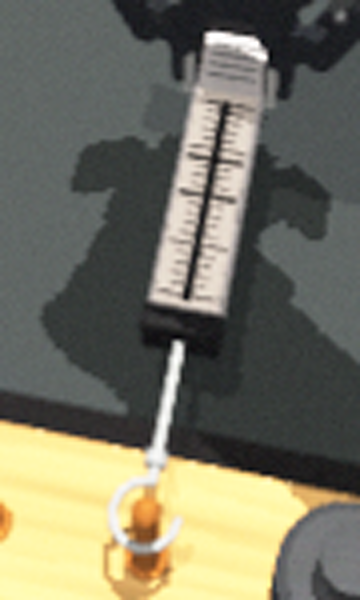

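Request:
{"name": "drive_tool", "arguments": {"increments": [[-0.004, 0, 0, 0, 0, 0, 0], [-0.005, 0, 0, 0, 0, 0, 0], [-0.005, 0, 0, 0, 0, 0, 0], [-0.004, 0, 0, 0, 0, 0, 0], [0, 0, 0, 0, 0, 0, 0]]}}

```text
time: 10.63
tcp_pos: [0.4763, -0.0172, 0.0724]
tool_rot: [-0.001, 0.76, 0.65, 0.001]
wrist_force: [2.3, 9.1, -3.9]
gripper_width: 0.0323
```

```bash
sed -i 's/\[250:400,230:320\]/[245:330,255:310]/; s/fx=4,fy=4/fx=7,fy=7/' w.py; python3 w.py 9
```

```text
10.6833 [ 0.47643242 -0.01663073  0.07237289] [-0.00153557  0.76005582  0.64985396  0.00162216] [ 1.67152852  9.77731544 -2.43899884] 0.03253856023141637
```

View pics/w9.png

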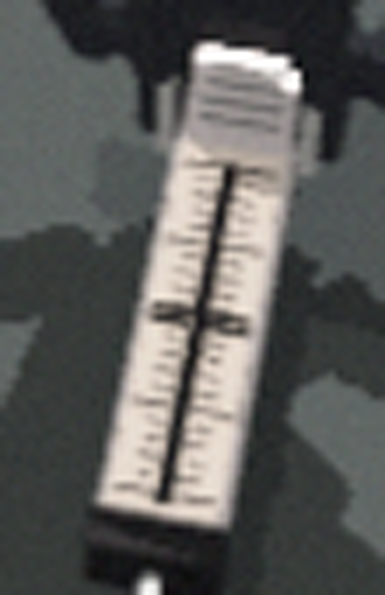

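Request:
{"name": "drive_tool", "arguments": {"increments": [[-0.0015, 0, 0, 0, 0, 0, 0], [-0.0015, 0, 0, 0, 0, 0, 0], [0, 0, 0, 0, 0, 0, 0], [0, 0, 0, 0, 0, 0, 0], [0, 0, 0, 0, 0, 0, 0]]}}

```text
time: 11.1
tcp_pos: [0.4763, -0.0188, 0.0724]
tool_rot: [-0.002, 0.76, 0.65, 0.002]
wrist_force: [2.5, 10.8, -2.6]
gripper_width: 0.0323
```

```bash
python3 w.py 10
```

```text
11.15 [ 0.47629677 -0.01877568  0.07236734] [-0.00160791  0.75972718  0.65023723  0.00189172] [ 2.69763157  8.89927196 -2.81638698] 0.03260955546620316
```

View pics/w10.png

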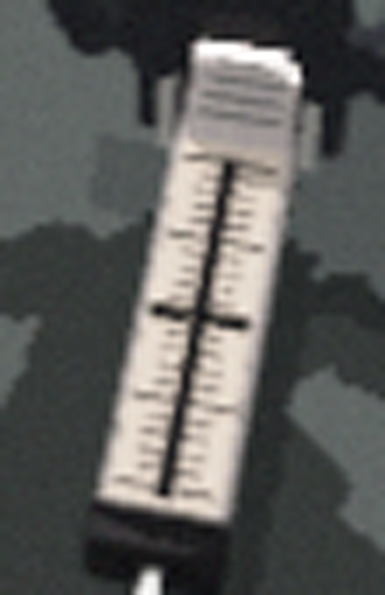

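The pointer now covers the heavy 10 N line (crop 200,316). Holding.

Request:
{"name": "drive_tool", "arguments": {"increments": [[0, 0, 0, 0, 0, 0, 0], [0, 0, 0, 0, 0, 0, 0], [0, 0, 0, 0, 0, 0, 0], [0, 0, 0, 0, 0, 0, 0], [0, 0, 0, 0, 0, 0, 0]]}}

```text
time: 11.57
tcp_pos: [0.4763, -0.0188, 0.0724]
tool_rot: [-0.002, 0.76, 0.65, 0.002]
wrist_force: [3.0, 9.9, -2.9]
gripper_width: 0.0325
```

Request:
{"name": "drive_tool", "arguments": {"increments": [[0, 0, 0, 0, 0, 0, 0], [0, 0, 0, 0, 0, 0, 0], [0, 0, 0, 0, 0, 0, 0], [0, 0, 0, 0, 0, 0, 0], [0, 0, 0, 0, 0, 0, 0]]}}

```text
time: 11.98
tcp_pos: [0.4763, -0.0187, 0.0724]
tool_rot: [-0.002, 0.76, 0.65, 0.002]
wrist_force: [1.9, 10.4, -2.4]
gripper_width: 0.0323
```

Request:
{"name": "drive_tool", "arguments": {"increments": [[0, 0, 0, 0, 0, 0, 0], [0, 0, 0, 0, 0, 0, 0], [0, 0, 0, 0, 0, 0, 0], [0, 0, 0, 0, 0, 0, 0], [0, 0, 0, 0, 0, 0, 0]]}}

```text
time: 12.4
tcp_pos: [0.4763, -0.0188, 0.0724]
tool_rot: [-0.002, 0.76, 0.65, 0.002]
wrist_force: [1.7, 9.5, -2.2]
gripper_width: 0.0326
```

Request:
{"name": "drive_tool", "arguments": {"increments": [[0, 0, 0, 0, 0, 0, 0], [0, 0, 0, 0, 0, 0, 0], [0, 0, 0, 0, 0, 0, 0], [0, 0, 0, 0, 0, 0, 0], [0, 0, 0, 0, 0, 0, 0]]}}

```text
time: 12.82
tcp_pos: [0.4763, -0.0188, 0.0724]
tool_rot: [-0.002, 0.76, 0.65, 0.002]
wrist_force: [2.7, 10.0, -3.2]
gripper_width: 0.0323
```

Request:
{"name": "drive_tool", "arguments": {"increments": [[0, 0, 0, 0, 0, 0, 0], [0, 0, 0, 0, 0, 0, 0], [0, 0, 0, 0, 0, 0, 0], [0, 0, 0, 0, 0, 0, 0], [0, 0, 0, 0, 0, 0, 0]]}}

```text
time: 13.23
tcp_pos: [0.4763, -0.0187, 0.0724]
tool_rot: [-0.002, 0.76, 0.65, 0.002]
wrist_force: [2.4, 9.5, -3.0]
gripper_width: 0.0325
```

```bash
python3 w.py 11
python3 - <<'E'
import cv2,numpy as np
a=cv2.imread('pics/side11.png')[230:420,180:360]; w=cv2.imread('pics/w11.png')[:570]
cv2.imwrite('pics/c11.png',np.hstack([w[:,:],cv2.resize(a,(400,570))]))
E
```

```text
13.2833 [ 0.47636328 -0.0187517   0.07239144] [-0.00155298  0.75970486  0.65026332  0.0019285 ] [ 1.77013184  9.13224632 -1.95381402] 0.032025912758190035
```

View pics/c11.png

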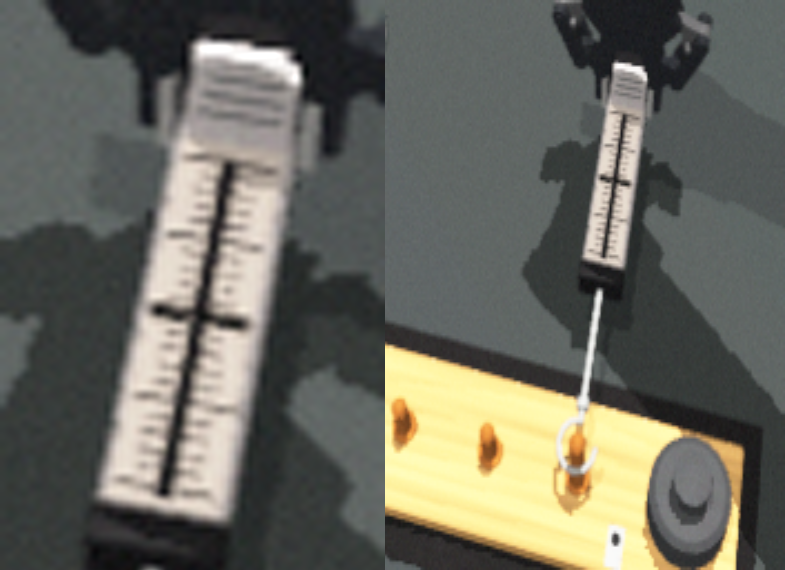

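Request:
{"name": "drive_tool", "arguments": {"increments": [[0, 0, 0, 0, 0, 0, 0], [0, 0, 0, 0, 0, 0, 0], [0, 0, 0, 0, 0, 0, 0], [0, 0, 0, 0, 0, 0, 0], [0, 0, 0, 0, 0, 0, 0]]}}

```text
time: 13.7
tcp_pos: [0.4763, -0.0188, 0.0724]
tool_rot: [-0.002, 0.76, 0.65, 0.002]
wrist_force: [2.3, 10.1, -3.1]
gripper_width: 0.0324
```

Request:
{"name": "drive_tool", "arguments": {"increments": [[0, 0, 0, 0, 0, 0, 0], [0, 0, 0, 0, 0, 0, 0], [0, 0, 0, 0, 0, 0, 0], [0, 0, 0, 0, 0, 0, 0], [0, 0, 0, 0, 0, 0, 0]]}}

```text
time: 14.12
tcp_pos: [0.4763, -0.0188, 0.0724]
tool_rot: [-0.002, 0.76, 0.65, 0.002]
wrist_force: [2.1, 9.4, -2.7]
gripper_width: 0.0325
```

Request:
{"name": "drive_tool", "arguments": {"increments": [[0, 0, 0, 0, 0, 0, 0], [0, 0, 0, 0, 0, 0, 0], [0, 0, 0, 0, 0, 0, 0], [0, 0, 0, 0, 0, 0, 0], [0, 0, 0, 0, 0, 0, 0]]}}

```text
time: 14.53
tcp_pos: [0.4763, -0.0188, 0.0724]
tool_rot: [-0.002, 0.76, 0.65, 0.002]
wrist_force: [2.5, 9.4, -2.9]
gripper_width: 0.0328
```

```bash
python3 -c "
from bench import bot
o=bot.get_obs();print(o['time'],o['tcp_pos'],o['wrist_force']);print(bot.job_done())"
```

```text
14.5333 [ 0.47631138 -0.0187637   0.07236804] [ 2.54275746  9.39968324 -2.93912219]
the job is handed in; nothing more can be done
None
```

I gripped the larger scale by its rear grip and lowered its hook over the long peg. I then drew it square past the board's lower edge to the 10 N line, held it about 3.4 s, and handed the job in at 14.5 s, still holding.

**Last checks:**
- **Pointer:** it covered the heavy 10 N line in the side picture, both when the hold began (11.15 s) and at 13.3 s.
- **Pull:** the horizontal wrist force stayed at about 9–11 N, and the tool did not move while holding.
- **Scale position:** it hung about level, with the grip at about 0.056 m. In the side picture the peg was inside the hook and the scale was clear of the board.

**What disagreed or went unchecked:**
- The two cameras' positions differed by 2–4 mm, up to about 10 mm for the scale's rear ring, which I had only read roughly. I placed the hook relative to the peg within the same picture, so the difference cancelled.
- The gripper read about 32.5 mm on the 34 mm case.
- The arm hid most of the scale from the top camera, so the final check rests on the side view. I did not check the bystanders again at the end, though the arm never came near them.

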